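Unlock the eccentric cam and push the specimen carriage up to the macro lens

TASK

On the macro rig, first push the pin of the cam lever round with your fingertips until the lever points straight forward along the rails, towards the camera end, so that the cam's low side faces the carriage's roller; keep the carriage back while you do so. Then push the carriage from behind, forward towards the lens, until its roller rests fully home against the low side of the cam, and draw away. Nothing is to be gripped or picked up, so only push, never taking the pin or the roller between the fingers; leave the brass specimen standing where it is on the carriage, and the spare lens, the lens cap and the battery pack where they are.

Things in the scene. Friction and masses are not known exactly. Their poses are not given: they have to be found in the camera images.
- rig: The macro rig: a dark steel base plate 390 x 270 x 12 mm fixed on the bench, turned in plan by up to 0.35 rad either way. Origin: the rig's reference point on the bench surface; rig x points forward along the rails to the camera, y left, z up. The plate spans rig x -145 to 245, y -135 to 135 mm.
- carriage (a joint): Travel of the carriage along rig x, in m, growing forward to the lens. Starts between 0 and 0.02; home is 0.060, where the roller touches the low side of the cam (the cam raised as at the start blocks it at 0.028 to 0.047). It slides with about 2.5 N of friction plus 8 N per m/s, and stays where left.
- carriage_back (a point): Middle of the carriage's flat rear face (away from the lens, square to rig x), 38 mm above the bench: push here. Axes as the rig's. The carriage is an aluminium block 90 mm long (along rig x), 110 mm wide, from 16 to 60 mm above the bench, grey felt on top.
- lens_front (a point): Centre of the front glass of the fixed camera's lens, 88 mm above the bench, at rig x 101, y -50 mm; the lens (62 mm diameter) looks back along the rails. Axes as the rig's. The camera body behind it spans rig x 150 to 228, y -116 to 16 mm, up to 148 mm high.
- roller (a point): Top centre of the carriage's follower: an upright steel roller 16 mm in diameter, 16 to 40 mm above the bench, on a side arm 16 mm wide (top 41 mm above the bench), 60 mm out from the carriage's left side (rig +y).
- cam (a joint): Angle of the cam about its upright pivot, in rad, positive counterclockwise from above. 0 = low point: lever straight forward (rig +x), low side facing the roller; within 0.35 of 0 is as good. Starts between 1.5 and 2.4 (lever pointing left or left and backward), can turn from -0.6 to 2.8. Stiff: about 0.4 N m of friction (5 N at the pin), stays where left.
- cam_pivot (a point): The cam's pivot axis, at rig x -7, y +65 mm, 40 mm above the bench. Axes turn with the cam: x points along the lever. The cam is a steel disc 60 mm in diameter, 16 to 40 mm above the bench, centred 20 mm from the pivot towards the lever: edge 50 mm from the pivot on that side (high), 10 mm on the other (low). The lever on it: a dark bar 16 mm wide, top 53 mm above the bench.
- cam_pin (a point): Top centre of the upright black finger pin at the lever's end, 80 mm from the pivot: 16 mm in diameter, from 53 to 94 mm above the bench. Axes as cam_pivot's.
- specimen: Brass angle piece, 26 x 44 mm foot, 32 mm high, 90 g, standing loose near the middle of the carriage's felt top (60 mm above the bench), where it must stay. Origin at the centre of its underside, 38 to 66 mm ahead of the carriage's rear face, within 15 mm of its centre line.
- spare_lens: Bystander: black camera lens standing upright, 67 mm in diameter, 66 mm high, to the right of the rig. Origin at the centre of its underside.
- lens_cap: Bystander: black disc 66 mm in diameter, 9 mm thick, lying left of the rig. Origin at the centre of its underside.
- battery_pack: Bystander: black box 50 x 90 x 34 mm lying left of the rig, farther forward. Origin at the centre of its underside.
Mind the look-alikes: they are no part of the job. What is shaped like the specimen but blue or white is not meant.

How it is judged:
On the way, in this order (a step that is already met when the one before it is completed fails the run):
1. the cam is turned to its low point (lever within 0.35 rad of straight forward) while the carriage is still back (travel under 0.028 m) (value of joint cam between -0.35 and 0.35 rad and value of joint carriage below 0.028 m), for 0.2 s.
2. the carriage is pushed home against the low side of the cam (travel over 0.056 m) (value of joint carriage above 0.056 m and value of joint cam between -0.35 and 0.35 rad), for 0.2 s.
At the end, for the whole second after the job is handed in: Cam lever within 0.35 rad of straight forward, carriage at rest with at least 0.056 m of travel (home is 0.060 m), the specimen standing at rest on the carriage's felt, its origin 26 to 78 mm ahead of the rear face and within 27 mm of the carriage's centre line (all of step 2 and x of specimen in the frame of carriage_back between 0.026 and 0.078 m and y of specimen in the frame of carriage_back between -0.027 and 0.027 m and angle between specimen's own z axis and vertical below 0.2 rad and velocity of joint carriage between -0.005 and 0.005 m/s and linear speed of specimen below 0.01 m/s); the robot touches nothing.
It fails at once if the pin or the roller is taken between the fingers ((horizontal distance between the grasp point and cam_pin below 0.006 m and height (world z) of the grasp point below 0.092 m) or (horizontal distance between the grasp point and roller below 0.008 m and height (world z) of the grasp point below 0.048 m)).
It fails at once if the carriage is pushed more than 7 mm while the cam is still raised (over 0.5 rad) (distance of carriage_back from where it was at the start of the episode above 0.007 m and value of joint cam above 0.5 rad).
It fails at once if the specimen is lifted off the carriage, tipped or shifted from its place (not (x of specimen in the frame of carriage_back between 0.026 and 0.078 m and y of specimen in the frame of carriage_back between -0.027 and 0.027 m and angle between specimen's own z axis and vertical below 0.2 rad) or height (world z) of specimen above 0.07 m).
It fails at once if the spare lens is moved more than 12 mm, lifted or tipped (distance of spare_lens from where it was at the start of the episode above 0.012 m or angle between spare_lens's own z axis and vertical above 0.3 rad).
It fails at once if the lens cap or the battery pack is moved more than 12 mm, lifted or tipped (distance of any of lens_cap, battery_pack from where it was at the start of the episode above 0.012 m or angle between any of lens_cap, battery_pack's own z axis and vertical above 0.3 rad).
It also fails if it takes over 58 s, if anything falls off the work surface, if the arm or the gripper's body presses on something with over 40 N, if the wrist force passes 120 N, or if a joint passes its speed limit or range.

ROBOT

A 6-joint arm with a two-finger parallel gripper is mounted at the origin on the work surface. World frame = base frame: x ahead of the robot, y to its left, z up, the work surface at z = 0. Lengths are in m, angles in rad, forces in N, time in s.
With the tool pointing down it reaches from about 0.25 to 0.8 m from the base axis. Payload 3.9 kg.
Tool frame: the origin (TCP) lies midway between the tips of the shut fingers; the grasp point (between the pads) lies 19 mm behind it (tcp_to_grasp is the distance from the TCP to the grasp point, in m); z points along the fingers, y is the line along which they close (so a half turn about z gives the same grasp; the last joint's range is limited). The gripper opens to 85 mm and grips with 20 to 120 N. Pads are 22 mm wide; open, the fingers measure 114 mm over their backs; the gripper's body (76 mm by 85 mm) begins 54 mm behind the grasp point. The pads swing forward as they close: fully open they stand 13 mm farther back than shut.
Start: joints at [-1.125, 0.26, -0.138, 1.173, 0, 1.571], TCP at [0.226, -0.474, 0.207] pointing down, gripper open.
Joint ranges: [-2.78, 2.78], [-0.83, 1.72], [-1.28, 1.37], [-1.9, 2.12], [-1.57, 1.48], [-3.14, 3.14]. Speed limits (rad/s): [2.57, 2.57, 3.14, 3.14, 3.14, 3.14].

INTERFACE

Orientations are given as [roll, pitch, yaw] about the fixed x, y, z axes, in that order (R = Rz(yaw) Ry(pitch) Rx(roll)).
In Python, from workcell import state, snapshot, close_job, regions_of, place_of, tcp_to_grasp gives the robot as it stands.
- The arm moves only by the shell command python3 -m jog 'ROWS' [OPENING] [FORCE]. ROWS is text: rows parted by semicolons, each of 6 numbers parted by spaces: the shift along the world's x, y, z as a fraction of full scale, then the turn, a rotation vector about the world's x, y, z as a fraction of full scale. In form: dx dy dz ax ay az; .... A call has 1 to 20 rows; each row shifts and turns the commanded pose from where the row before left it; what a row does not reach is not made up. Full scale, the value 1, is 150 mm for a shift and pi/4 rad for a turn. A row lasts 1/12 s, in which the tool goes at most 41.7 mm and 7.16 degrees, less where a joint would pass 70% of its speed; a pose out of reach is approached as far as the arm can. A call with a number of a shift or a turn outside -1 to 1 is refused whole. A call with a gripper value outside its range is refused whole. OPENING is the finger opening in mm, from 0 to 85.4, set as the call begins (- or left out, the last holds). The fingers move at their own pace and stop on an object; FORCE is the grip in N (left out, the last holds). Time passes only in rows, so rows that do not move let the fingers close. It gives the time, the measured TCP pose, the force, the opening and the grip force at its end, in the units of the state.
- state(): the state, without advancing time (a new reading comes with each control period).
- snapshot(name): name is "scene" or "top" or "wrist"; returns a dict with "pixels" (480x640x3 uint8, red, green, blue), "z_map" (480x640 float32, m along the optical axis (not along the pixel's ray), 0 where there is no reading), "K" (3x3 intrinsics, pixels), "distortion" ([k1, k2, p1, p2, k3] as OpenCV has them; the pictures are not rectified), "R" (3x3) and "t" (3): a world point X has camera coordinates R X + t. Camera axes: x right, y down, z forward; pixel columns grow to the right and rows downward; lengths in m; the calibration is good to about 2 mm. A picture is of the moment at which its call begins.
- close_job(): hands the job in; it is judged then, once.
Trained networks look in a picture, given as the dict that the camera call returned (one of the last four; its "shot" number tells which), for a name from the list of things; names that differ only in an ending like _2 or _b are one class to them, and where a whole thing is asked for, a point or a joint stands for the part that bears it (a point fixed in the world has none). Each returns a list of dicts, best first, with "conf" (0 to 1); they miss things now and then, are a little off and sometimes report something else, mostly with a low value. They report only what shows in the picture. A call takes as long as a camera call. They do not tell look-alikes from the thing itself.
- regions_of(picture, thing): "pixels" (480x640 bool, what is visible of it) and "location" ([column, row] in pixels, amid what is visible of it).
- place_of(picture, thing): "location" ([column, row] in pixels: a listed point, or the origin of a listed thing).
The state is a dict: "time": time; "qpos": joint angles; "joint_vel": joint speeds; "joint_efforts": joint torques, N m; "tool_pos": TCP position; "orientation": TCP orientation; "contact_force": force on the tool from outside, world axes, zero at the start; "wrist_torque": the same for the moment, N m; "finger_gap": opening from 0.0 (shut) to 1.0 (fully open); "finger_force": force on a finger pad.
Only numpy, scipy, OpenCV 4.12 (cv2) and the standard library are available. Lean on these libraries where they do the work, as an engineer would, in place of code of your own. Each camera call takes 0.05 s, during which the arm holds its last target. There are 200 camera calls.

## Working session

There is one attempt and no reset: what is moved stays moved. The work goes in short steps, Python scripts to look and compute and a shell command to move; the robot and the scene stay as the last step left them, time stands still between calls to the robot, and variables do not carry over. Pictures are saved under pics/ and viewed, at most 13 in all, crops included, and the job is handed in when it is done.

```bash
mkdir -p pics; cat > h.py <<'E'
import numpy as np, cv2
from workcell import *
def ray(s,px):
    n=cv2.undistortPoints(np.array([[px]],float),s["K"],np.array(s["distortion"],float))[0,0]
    R=np.array(s["R"]);t=np.array(s["t"])
    return -R.T@t, R.T@np.array([n[0],n[1],1.0])
def at_z(s,px,z):
    c,d=ray(s,px); return c+d*(z-c[2])/d[2]
def save(s,n): cv2.imwrite(f"pics/{n}.png",s["pixels"][:,:,::-1])
E
cat > a.py <<'E'
from h import *
for v in ["top","scene"]:
    s=snapshot(v); save(s,v+"0")
    for n,z in [("cam_pivot",.04),("cam_pin",.094),("carriage_back",.038),("roller",.04),("lens_front",.088),("specimen",.06),("spare_lens",0),("lens_cap",0),("battery_pack",0),("rig",0)]:
        for r in place_of(s,n)[:2]:
            print(v,n,round(r["conf"],2),np.round(r["location"]),np.round(at_z(s,r["location"],z),4))
print(state()["tool_pos"],state()["orientation"],tcp_to_grasp)
E
python3 a.py
```

```text
top cam_pivot 0.84 [326. 263.] [0.564 0.01  0.04 ]
top cam_pin 0.94 [298. 291.] [0.5082 0.0567 0.094 ]
top carriage_back 0.69 [394. 305.] [ 0.4891 -0.1196  0.038 ]
top roller 0.74 [329. 302.] [0.4923 0.0013 0.04  ]
top lens_front 0.64 [467. 200.] [ 0.681  -0.2442  0.088 ]
top lens_front 0.56 [384. 199.] [ 0.6799 -0.0931  0.088 ]
top specimen 0.97 [488. 307.] [ 0.4895 -0.2901  0.06  ]
top specimen 0.78 [392. 268.] [ 0.5572 -0.1134  0.06  ]
top spare_lens 0.66 [467. 199.] [ 0.7051 -0.2688  0.    ]
top lens_cap 0.63 [241. 303.] [0.485  0.1745 0.    ]
top battery_pack 0.67 [241. 186.] [0.7189 0.1861 0.    ]
top rig 0.97 [360. 256.] [ 0.5834 -0.0561  0.    ]
top rig 0.53 [391. 268.] [ 0.5607 -0.1174  0.    ]
scene cam_pivot 0.83 [317. 259.] [0.5714 0.0091 0.04  ]
scene cam_pin 0.86 [302. 217.] [0.5054 0.0618 0.094 ]
scene carriage_back 0.82 [255. 286.] [ 0.4939 -0.1157  0.038 ]
scene roller 0.89 [285. 253.] [ 0.4999 -0.0071  0.04  ]
scene lens_front 0.59 [346. 300.] [ 0.6916 -0.0989  0.088 ]
scene specimen 0.88 [165. 328.] [ 0.4192 -0.2942  0.06  ]
scene specimen 0.69 [183. 302.] [ 0.4075 -0.2302  0.06  ]
scene spare_lens 0.84 [313. 403.] [ 0.7127 -0.2655  0.    ]
scene lens_cap 0.67 [317. 217.] [0.481  0.1754 0.    ]
scene lens_cap 0.25 [283. 252.] [0.4711 0.0281 0.    ]
scene battery_pack 0.58 [408. 246.] [0.7215 0.1826 0.    ]
scene battery_pack 0.16 [310. 297.] [ 0.5933 -0.0619  0.    ]
scene rig 0.96 [307. 295.] [ 0.5842 -0.0594  0.    ]
scene rig 0.22 [254. 287.] [ 0.4729 -0.0946  0.    ]
[ 0.22638023 -0.47369371  0.20653139] [3.14152649e+00 2.68070670e-06 4.45815934e-01] 0.0187
```

View pics/top0.png

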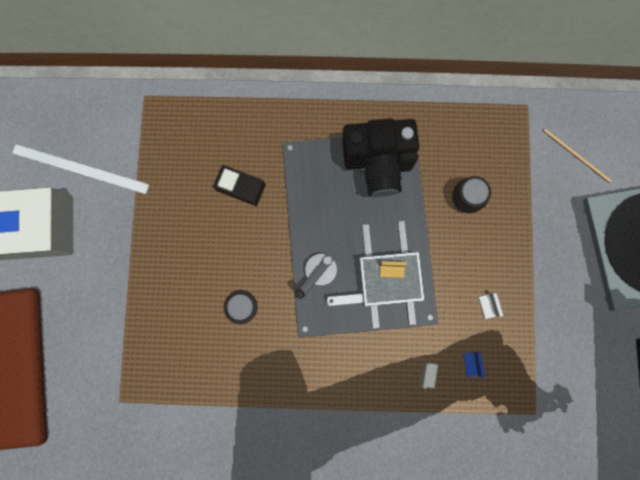

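View pics/scene0.png

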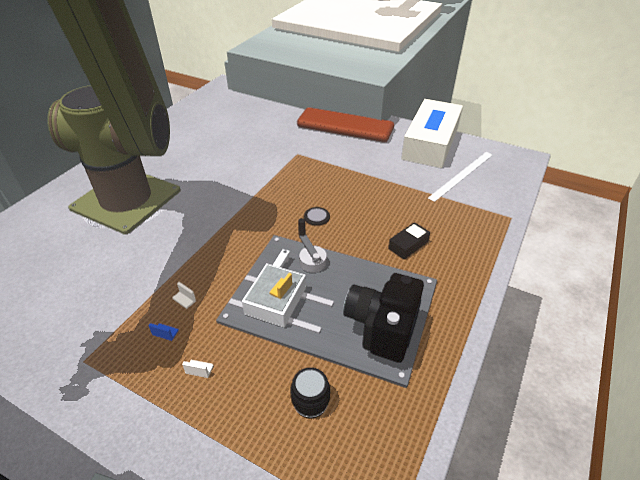

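The top view shows the pin at (298,291), the pivot at (326,263) and the lever pointing left and back. The roller is at (329,302), the carriage with the brass specimen at (392,268), and the lens at (384,199). From these the rig yaw is about 0.087, its origin about (0.580,-0.055), the cam about 2.37 and the travel about 6 mm. I'll close the fingers and move above a point behind the pin.

```bash
python3 -m jog '.09 .178 0 0 0 .03;.09 .178 0 0 0 .03;.09 .178 0 0 0 .03;.09 .178 0 0 0 .03;.09 .178 0 0 0 .03;.09 .178 0 0 0 .03;.09 .178 0 0 0 .03;.09 .178 0 0 0 .03;.09 .178 0 0 0 .03;.09 .178 0 0 0 .03;.09 .178 0 0 0 .03;.09 .178 0 0 0 .03;.09 .178 0 0 0 .03;.09 .178 0 0 0 .03;.09 .178 0 0 0 .03;.09 .178 0 0 0 .03;.09 .178 0 0 0 .03;.09 .178 0 0 0 .03;.09 .178 0 0 0 .03;0 0 0 0 0 0' 0
python3 - <<'E'
from h import *
print(state()["qpos"])
s=snapshot("wrist"); save(s,"w1")
for n,z in [("cam_pivot",.04),("cam_pin",.094),("roller",.04),("carriage_back",.038)]:
    for r in place_of(s,n)[:1]: print(n,r["conf"],r["location"],at_z(s,r["location"],z).round(4))
E
```

```text
time: 2.77
tool_pos: [0.4856, 0.0377, 0.2065]
orientation: [3.141, -0.003, 0.899]
contact_force: [0.5, 1.2, -0.1]
finger_gap: 0.004
finger_force: 0.0
[ 7.59145456e-02  1.93083412e-01 -2.27537283e-01  1.14742397e+00
  2.19791072e-03  2.31854673e+00]
cam_pivot 0.67 [405.7, 189.0] [0.5685 0.005  0.04  ]
cam_pin 0.92 [326.4, 196.9] [0.5085 0.0549 0.094 ]
roller 0.74 [349.7, 243.5] [ 0.4928 -0.0054  0.04  ]
carriage_back 0.64 [411.1, 323.2] [ 0.4904 -0.1225  0.038 ]
```

View pics/w1.png

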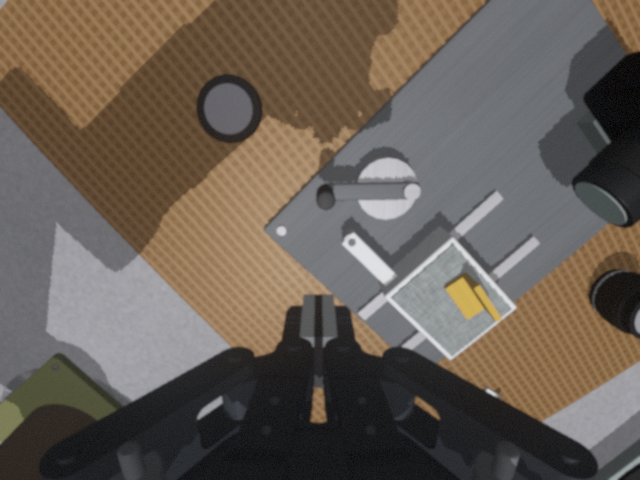

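The wrist view confirms the pin at (326,197) and the pivot near (387,190). The last joint would run out of range on the way round, so I'll make a half turn at height and then come down.

```bash
python3 -m jog '.02 -.026 0 0 0 -.154;0 0 0 0 0 -.154;0 0 0 0 0 -.154;0 0 0 0 0 -.154;0 0 0 0 0 -.154;0 0 0 0 0 -.154;0 0 0 0 0 -.154;0 0 0 0 0 -.154;0 0 0 0 0 -.154;0 0 0 0 0 -.154;0 0 0 0 0 -.154;0 0 0 0 0 -.154;0 0 0 0 0 -.154;0 0 0 0 0 -.154;0 0 0 0 0 -.154;0 0 0 0 0 -.154;0 0 0 0 0 -.154;0 0 0 0 0 -.154' 0
python3 -m jog '0 0 0 0 0 -.154;0 0 0 0 0 -.154;0 0 0 0 0 -.154;0 0 0 0 0 -.154;0 0 0 0 0 -.154;0 0 0 0 0 -.154;0 0 0 0 0 -.154;0 0 0 0 0 -.154;0 0 -.15 0 0 0;0 0 -.15 0 0 0;0 0 -.15 0 0 0;0 0 -.15 0 0 0;0 0 -.15 0 0 0;0 0 -.13 0 0 0;0 0 -.05 0 0 0;0 0 0 0 0 0' 0
python3 - <<'E'
from h import *
print(state()["qpos"][5],state()["tool_pos"])
R0=0.087; piv=np.array([.567,.0088])
# pusher centre 19 mm behind pin, along arc
def P(th):
    w=th+R0; return piv+.080*np.array([np.cos(w),np.sin(w)])-.019*np.array([np.sin(w),-np.cos(w)])
th=np.linspace(2.37,-0.02,25); p=[P(t) for t in th]
print(p[0],p[-1])
for a,b in zip(p,p[1:]): print(*((b-a)/.15).round(3),end='; ')
E
```

```text
time: 4.52
tool_pos: [0.3516, -0.2585, 0.2084]
orientation: [-2.86, 0.004, -0.855]
contact_force: [0.7, -0.5, 0.4]
finger_gap: 0.0
finger_force: 0.0
time: 5.85
tool_pos: [0.1484, -0.3195, 0.07]
orientation: [-2.684, 0.011, -1.583]
contact_force: [0.2, 0.0, -0.6]
finger_gap: -0.004
finger_force: 0.0
3.1404618873266275 [ 0.14836258 -0.3194976   0.07003465]
[0.49301107 0.04466974] [0.64554846 0.03311336]
0.026 0.048; 0.031 0.045; 0.035 0.042; 0.039 0.038; 0.043 0.034; 0.046 0.03; 0.049 0.025; 0.051 0.02; 0.053 0.015; 0.054 0.009; 0.054 0.004; 0.055 -0.001; 0.054 -0.007; 0.053 -0.012; 0.052 -0.017; 0.05 -0.022; 0.047 -0.027; 0.044 -0.032; 0.041 -0.036; 0.037 -0.04; 0.033 -0.043; 0.028 -0.047; 0.024 -0.049; 0.019 -0.051;
```

I turned the wrong way: joint 6 hit its limit and the arm swung off. The force stayed small. I'll check that nothing was disturbed and work out the recovery.

```bash
python3 - <<'E'
from h import *
from scipy.spatial.transform import Rotation as R
st=state(); print(st["qpos"])
c=R.from_euler('xyz',st["orientation"]); t=R.from_euler('xyz',[np.pi,0,-1.0])
print(((t*c.inv()).as_rotvec()/(np.pi/4)).round(3))
save(snapshot("scene"),"s2")
E
```

```text
[-1.5838439   0.0933419  -0.87043044  0.61898694  0.45763364  3.14046189]
[-0.177  0.564  0.732]
```

View pics/s2.png

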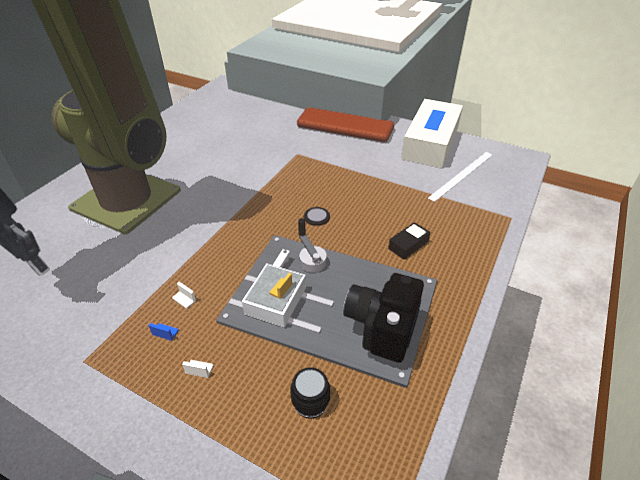

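The scene picture shows nothing moved: the lever, carriage, specimen and bystanders are where they were, and the arm is clear at the left. Now I'll recover, lifting and straightening the tool first.

```bash
python3 -m jog '0 0 .12 -.022 .07 .092;0 0 .12 -.022 .07 .092;0.05 0 .12 -.022 .07 .092;0.05 0 .12 -.022 .07 .092;0.05 0 .12 -.022 .07 .092;0.05 0 .12 -.022 .07 .092;0.05 0 .12 -.022 .07 .092;0.05 0 .1 -.022 .07 .092;0 0 0 0 0 0' 0
python3 - <<'E'
from h import *
from scipy.spatial.transform import Rotation as R
st=state(); print(st["qpos"])
c=R.from_euler('xyz',st["orientation"]); t=R.from_euler('xyz',[np.pi,0,-1.0])
print(((t*c.inv()).as_rotvec()/(np.pi/4)).round(3))
E
```

```text
time: 6.65
tool_pos: [0.1981, -0.3238, 0.2168]
orientation: [-3.138, -0.011, -0.988]
contact_force: [-0.1, -0.8, 0.2]
finger_gap: 0.004
finger_force: 0.0
[-1.02516409 -0.00398622 -0.42533033  1.1388456   0.00382797  3.104198  ]
[ 0.009  0.011 -0.016]
```

```bash
python3 -m jog '.097 .119 0 0 0 .155;.097 .119 0 0 0 .155;.097 .119 0 0 0 .155;.097 .119 0 0 0 .155;.097 .119 0 0 0 .155;.097 .119 0 0 0 .155;.097 .119 0 0 0 .155;.097 .119 0 0 0 .155;.097 .119 0 0 0 .155;.097 .119 0 0 0 .155;.097 .119 0 0 0 .155;.097 .119 0 0 0 .155;.097 .119 0 0 0 .155;.097 .119 0 0 0 .155;.097 .119 0 0 0 .155;.097 .119 0 0 0 .155;.097 .119 0 0 0 .155;.097 .119 0 0 0 .155;.097 .119 0 0 0 .155;.097 .119 0 0 0 .155' 0
python3 -m jog '0 0 0 0 0 .155;0 0 0 0 0 .155;0 0 0 0 0 .155;0 0 0 0 0 .155;0 0 0 0 0 .155;0 0 0 0 0 .155;0 0 0 0 0 .155;0 0 0 0 0 .155;0 0 0 0 0 .155;0 0 0 0 0 .155;0 0 0 0 0 .155;0 0 0 0 0 .155;0 0 0 0 0 .155;0 0 0 0 0 .155;0 0 0 0 0 .155;0 0 0 0 0 .155;0 0 0 0 0 .155;0 0 0 0 0 .155;0 0 0 0 0 .155;0 0 0 0 0 .155' 0
python3 -c "
from h import *
print(state()['qpos'])"
```

```text
time: 8.32
tool_pos: [0.4852, 0.0353, 0.2126]
orientation: [-3.138, -0.003, 1.444]
contact_force: [-0.6, -0.1, 0.2]
finger_gap: -0.0
finger_force: 0.0
time: 9.98
tool_pos: [0.4845, 0.0342, 0.2126]
orientation: [-3.138, -0.002, -2.404]
contact_force: [-0.7, -0.0, 0.3]
finger_gap: -0.001
finger_force: 0.0
[ 0.07297781  0.18972507 -0.2158573   1.16453892 -0.00340986 -0.66430516]
```

```bash
python3 -m jog '.013 0 0 0 0 .094;.013 0 0 0 0 .094;0 0 -.16 0 0 0;0 0 -.16 0 0 0;0 0 -.16 0 0 0;0 0 -.16 0 0 0;0 0 -.16 0 0 0;0 0 -.1 0 0 0;0 0 -.06 0 0 0;0 0 0 0 0 0' 0
python3 - <<'E'
from h import *
save(snapshot("wrist"),"w3")
E
```

```text
time: 10.82
tool_pos: [0.487, 0.0344, 0.0669]
orientation: [-3.141, -0.004, -2.262]
contact_force: [0.1, 0.9, -0.3]
finger_gap: 0.003
finger_force: 0.0
```

View pics/w3.png

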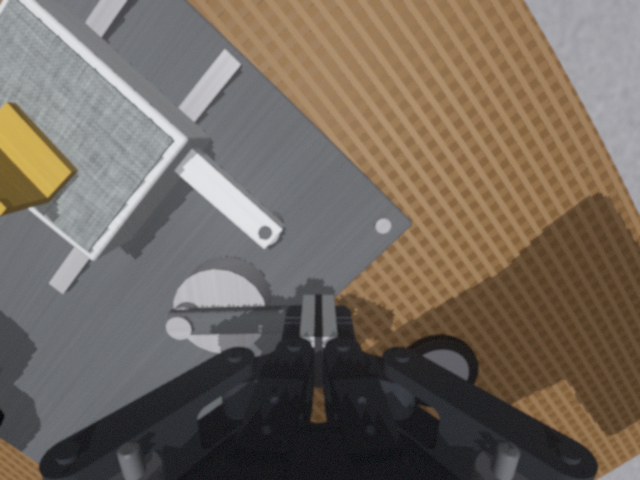

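The fingers are down between the roller arm (263,232) and the pin, which is hidden behind the gripper. The lever runs from its pivot end at (180,327) to the fingers. Now I'll push round.

```bash
python3 -m jog '.02 .035 0 0 0 0;.02 .034 0 0 0 0;.026 .048 0 0 0 -.127;.031 .045 0 0 0 -.127;.035 .042 0 0 0 -.127;.039 .038 0 0 0 -.127;.043 .034 0 0 0 -.127;.046 .03 0 0 0 -.127;.049 .025 0 0 0 -.127;.051 .02 0 0 0 -.127;0 0 0 0 0 0' 0
python3 - <<'E'
from h import *
s=snapshot("scene"); save(s,"s4")
for n,z in [("cam_pin",.094),("roller",.04)]:
    for r in place_of(s,n)[:1]: print(n,r["conf"],r["location"],at_z(s,r["location"],z).round(4))
E
```

```text
time: 11.78
tool_pos: [0.5465, 0.0896, 0.0699]
orientation: [-3.138, 0.003, -3.058]
contact_force: [1.1, -0.4, -0.2]
finger_gap: -0.001
finger_force: 0.0
cam_pin 0.97 [301.7, 216.7] [0.5045 0.0629 0.094 ]
roller 0.94 [284.4, 252.7] [ 0.4988 -0.0066  0.04  ]
```

View pics/s4.png

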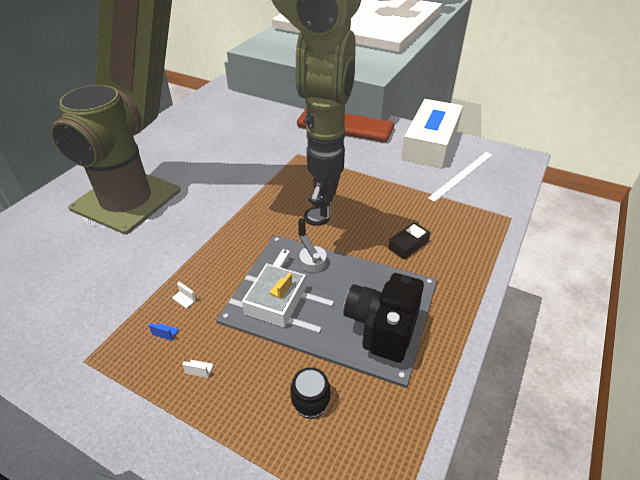

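The pin did not move: it is still at (302,217), yet the tool has gone past it. I'll check where the tool really is against the pictures before moving on.

```bash
python3 - <<'E'
from h import *
T=np.array(state()["tool_pos"])
out=[]
for v in ["scene","top"]:
    s=snapshot(v)
    q=lambda X: cv2.projectPoints(np.array([X],float),cv2.Rodrigues(np.array(s["R"]))[0],np.array(s["t"]),s["K"],np.array(s["distortion"]))[0].ravel()
    im=s["pixels"][:,:,::-1].copy()
    c=q(T).round().astype(int); print(v,c,q([.5075,.058,.094]).round())
    cv2.circle(im,tuple(c),2,(0,0,255),-1)
    x,y=c; x=min(max(x-15,80),560); y=min(max(y,60),420); out.append(cv2.resize(im[y-60:y+60,x-60:x+60],(400,400),interpolation=cv2.INTER_NEAREST))
cv2.imwrite("pics/c5.png",np.hstack(out))
E
```

```text
scene [323 224] [302. 218.]
top [282 272] [297. 292.]
```

View pics/c5.png

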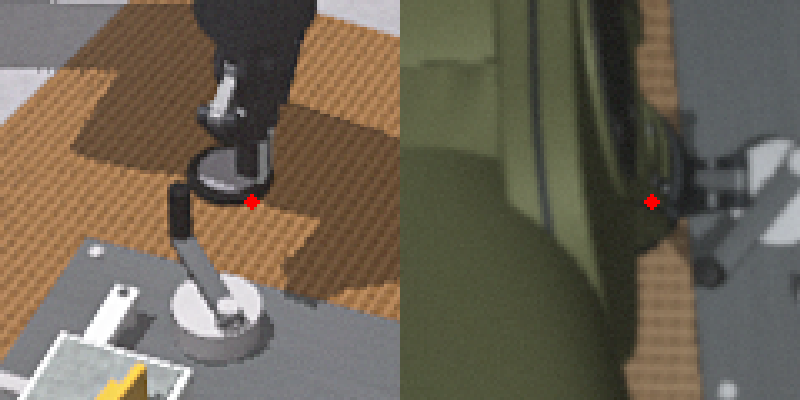

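The pictures alone don't explain the miss. I'll use the depth map for the 3D positions of the pin and the fingertips.

```bash
python3 - <<'E'
from h import *
s=snapshot("scene"); Z=s["z_map"]; R=np.array(s["R"]); t=np.array(s["t"])
uv=np.array([[u,v] for v in range(150,300) for u in range(250,360)],float)
n=cv2.undistortPoints(uv[:,None],s["K"],np.array(s["distortion"]))[:,0]
z=Z[uv[:,1].astype(int),uv[:,0].astype(int)]
X=(np.c_[n,np.ones(len(n))]*z[:,None]-t)@R; ok=z>0
print("state",state()["tool_pos"])
for nm,c in [("tool",(323,215)),("pin",(302,224))]:
    m=ok&(abs(uv[:,0]-c[0])<22)&(abs(uv[:,1]-c[1])<40)&(X[:,2]>.058)
    if nm=="pin": m&=(abs(uv[:,0]-302)<6)&(X[:,2]<.11)
    else: m&=(uv[:,0]>311)
    P=X[m]; print(nm,len(P))
    for lo in np.arange(.055,.16,.01):
        k=P[(P[:,2]>=lo)&(P[:,2]<lo+.01)]
        if len(k): print(round(lo,3),len(k),np.median(k,0).round(3),k[:,:2].min(0).round(3),k[:,:2].max(0).round(3))
E
```

```text
state [0.54276959 0.08806222 0.06869687]
tool 795
0.085 4 [0.546 0.082 0.093] [0.538 0.081] [0.55  0.082]
0.095 28 [0.552 0.081 0.102] [0.539 0.074] [0.556 0.093]
0.105 36 [0.552 0.077 0.11 ] [0.539 0.072] [0.557 0.092]
0.115 36 [0.551 0.077 0.119] [0.539 0.073] [0.557 0.092]
0.125 13 [0.555 0.084 0.129] [0.54  0.073] [0.557 0.099]
0.135 56 [0.555 0.079 0.141] [0.537 0.053] [0.561 0.123]
0.145 40 [0.556 0.074 0.15 ] [0.54  0.047] [0.56  0.128]
0.155 78 [0.557 0.074 0.16 ] [0.543 0.038] [0.563 0.139]
pin 102
0.055 14 [0.512 0.048 0.061] [0.502 0.044] [0.516 0.054]
0.065 26 [0.511 0.047 0.07 ] [0.503 0.044] [0.516 0.054]
0.075 24 [0.511 0.047 0.08 ] [0.503 0.045] [0.516 0.055]
0.085 36 [0.509 0.05  0.091] [0.502 0.046] [0.515 0.06 ]
0.095 2 [0.515 0.053 0.096] [0.512 0.051] [0.517 0.056]
```

The depth map shows the real fingertips near z = 0.09 while the state says 0.069, so they passed over the top of the pin. I'll go back behind the pin and come down about 22 mm lower, watching the force.

```bash
python3 -m jog '0 0 .135 0 0 0;0 0 .135 0 0 0;-.045 -.045 0 0 0 .127;-.045 -.045 0 0 0 .127;-.045 -.045 0 0 0 .127;-.045 -.045 0 0 0 .127;-.045 -.045 0 0 0 .127;-.045 -.045 0 0 0 .127;-.045 -.045 0 0 0 .127;-.045 -.045 0 0 0 .127;0 0 -.1 0 0 0;0 0 -.1 0 0 0;0 0 -.1 0 0 0;0 0 -.1 0 0 0;0 0 0 0 0 0' 0
python3 - <<'E'
from h import *
s=snapshot("scene"); save(s,"s6"); Z=s["z_map"]; R=np.array(s["R"]); t=np.array(s["t"])
print(state()["tool_pos"],state()["finger_gap"])
uv=np.array([[u,v] for v in range(150,260) for u in range(260,320)],float)
n=cv2.undistortPoints(uv[:,None],s["K"],np.array(s["distortion"]))[:,0]
z=Z[uv[:,1].astype(int),uv[:,0].astype(int)]
X=(np.c_[n,np.ones(len(n))]*z[:,None]-t)@R; T=np.array(state()["tool_pos"])
m=(z>0)&(X[:,2]>.045)&(np.hypot(*(X[:,:2]-T[:2]).T)<.02)
P=X[m]
for lo in np.arange(.045,.12,.01):
    k=P[(P[:,2]>=lo)&(P[:,2]<lo+.01)]
    if len(k): print(round(lo,3),len(k),np.median(k,0).round(3))
cv2.imwrite("pics/c6.png",cv2.resize(s["pixels"][150:290,230:370,::-1],(560,560),interpolation=cv2.INTER_NEAREST))
E
```

```text
time: 13.33
tool_pos: [0.4864, 0.0338, 0.0467]
orientation: [-3.141, -0.005, -2.259]
contact_force: [-0.8, -0.0, -0.3]
finger_gap: -0.001
finger_force: 0.0
[0.48720657 0.03387123 0.04794702] 0.0012830718622589437
0.065 8 [0.491 0.027 0.071]
0.075 32 [0.494 0.024 0.081]
0.085 37 [0.496 0.024 0.091]
0.095 30 [0.494 0.024 0.099]
0.105 7 [0.479 0.027 0.112]
0.115 22 [0.488 0.02  0.12 ]
```

View pics/c6.png

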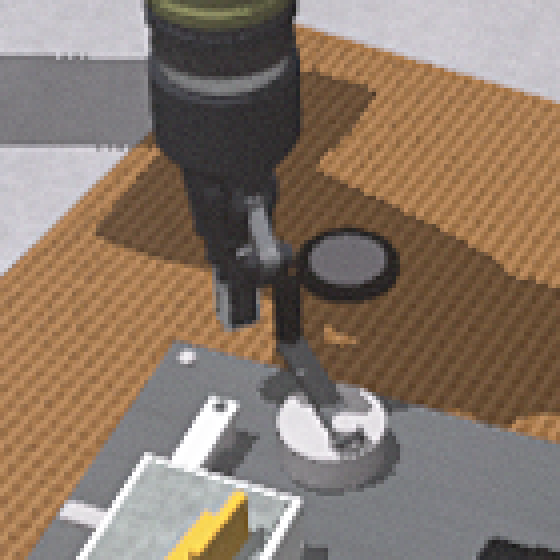

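The fingertips (crop 238,325) are now level with the pin's lower half (290,335), real tip height about 0.069. Pushing again.

```bash
python3 -m jog '.02 .035 0 0 0 0;.02 .034 0 0 0 0;.026 .048 0 0 0 -.127;.031 .045 0 0 0 -.127;.035 .042 0 0 0 -.127;.039 .038 0 0 0 -.127;0 0 0 0 0 0' 0
python3 - <<'E'
from h import *
s=snapshot("scene")
for n,z in [("cam_pin",.094),("roller",.04)]:
    for r in place_of(s,n)[:1]: print(n,r["conf"],r["location"],at_z(s,r["location"],z).round(4))
E
```

```text
time: 13.97
tool_pos: [0.5157, 0.0706, 0.0496]
orientation: [-3.136, -0.002, -2.66]
contact_force: [-1.5, -1.9, -0.2]
finger_gap: -0.004
finger_force: 0.7
cam_pin 0.62 [254.1, 288.4] [ 0.5287 -0.1601  0.094 ]
roller 0.97 [284.4, 252.2] [ 0.498  -0.0053  0.04  ]
```

In contact, with about 2.5 N opposing, and on track. Continuing.

```bash
python3 -m jog '.043 .034 0 0 0 -.127;.046 .03 0 0 0 -.127;.049 .025 0 0 0 -.127;.051 .02 0 0 0 -.127;.053 .015 0 0 0 -.127;.054 .009 0 0 0 -.127;.054 .004 0 0 0 -.127;.055 -.001 0 0 0 -.127;0 0 0 0 0 0' 0
python3 - <<'E'
from h import *
s=snapshot("scene");print(state()["tool_pos"])
for n,z in [("cam_pin",.094),("roller",.04)]:
    for r in place_of(s,n)[:1]: print(n,r["conf"],r["location"],at_z(s,r["location"],z).round(4))
cv2.imwrite("pics/c7.png",cv2.resize(s["pixels"][150:290,230:370,::-1],(560,560),interpolation=cv2.INTER_NEAREST))
E
```

```text
time: 14.87
tool_pos: [0.5755, 0.0912, 0.0492]
orientation: [-3.138, -0.003, 2.826]
contact_force: [-1.5, -0.4, 1.2]
finger_gap: -0.001
finger_force: 0.7
[0.57551841 0.09123203 0.0492183 ]
cam_pin 0.75 [342.8, 222.1] [0.5925 0.0894 0.094 ]
roller 0.88 [284.5, 253.8] [ 0.5008 -0.0094  0.04  ]
```

View pics/c7.png

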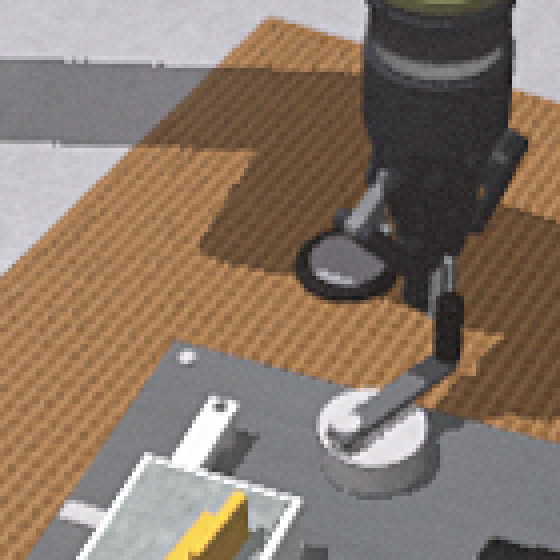

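The pin is now at about (0.592,0.089), so the cam is near 1.2 as planned. Finishing the arc.

```bash
python3 -m jog '.054 -.007 0 0 0 -.127;.053 -.012 0 0 0 -.127;.052 -.017 0 0 0 -.127;.05 -.022 0 0 0 -.127;.047 -.027 0 0 0 -.127;.044 -.032 0 0 0 -.127;.041 -.036 0 0 0 -.127;.037 -.04 0 0 0 -.127;.033 -.043 0 0 0 -.127;.028 -.047 0 0 0 -.127;.024 -.049 0 0 0 -.127;.019 -.051 0 0 0 -.127;0 0 0 0 0 0;0 0 0 0 0 0' 0
python3 - <<'E'
from h import *
s=snapshot("scene")
for n,z in [("cam_pin",.094),("roller",.04),("cam_pivot",.04)]:
    for r in place_of(s,n)[:1]: print(n,r["conf"],r["location"],at_z(s,r["location"],z).round(4))
E
```

```text
time: 16.18
tool_pos: [0.6499, 0.0346, 0.0495]
orientation: [3.141, -0.004, 1.632]
contact_force: [3.1, 3.2, -1.9]
finger_gap: 0.0
finger_force: 1.6
cam_pin 0.71 [354.9, 251.9] [0.6548 0.0184 0.094 ]
roller 0.76 [283.5, 251.5] [ 0.4951 -0.0043  0.04  ]
cam_pivot 0.75 [316.9, 261.5] [0.5746 0.0036 0.04  ]
```

The lever now points forward: the pin is at (0.655,0.018), cam about 0.03. I'll draw away, lift, and go round behind the carriage with the wrist camera facing backward.

```bash
python3 -m jog '0 .08 0 0 0 0;0 .08 0 0 0 0;0 0 .16 0 0 0;0 0 .16 0 0 0;0 0 .16 0 0 0;0 0 .16 0 0 0;0 0 .16 0 0 0;0 0 .16 0 0 0;0 0 .16 0 0 0' 0
python3 -m jog '-.098 -.087 0 0 0 .146;-.098 -.087 0 0 0 .146;-.098 -.087 0 0 0 .146;-.098 -.087 0 0 0 .146;-.098 -.087 0 0 0 .146;-.098 -.087 0 0 0 .146;-.098 -.087 0 0 0 .146;-.098 -.087 0 0 0 .146;-.098 -.087 0 0 0 .146;-.098 -.087 0 0 0 .146;-.098 -.087 0 0 0 .146;-.098 -.087 0 0 0 .146;-.098 -.087 0 0 0 .146;-.098 -.087 0 0 0 .146;0 0 0 0 0 0' 0
python3 - <<'E'
from h import *
print(state()["qpos"])
for v in ["scene","top"]:
  s=snapshot(v)
  for n,z in [("cam_pin",.094),("roller",.04),("carriage_back",.038),("specimen",.06)]:
    for r in place_of(s,n)[:2]: print(v,n,r["conf"],r["location"],at_z(s,r["location"],z).round(4))
E
```

```text
time: 17.13
tool_pos: [0.6468, 0.058, 0.2179]
orientation: [-3.136, -0.001, 1.631]
contact_force: [-0.6, 0.3, 0.9]
finger_gap: 0.0
finger_force: 0.0
time: 18.38
tool_pos: [0.4385, -0.1261, 0.2169]
orientation: [-3.137, -0.006, -3.047]
contact_force: [-0.4, 0.4, -0.4]
finger_gap: 0.001
finger_force: 0.0
[-0.27507583  0.1407233  -0.26548217  1.16816047 -0.00658003 -0.36969433]
scene cam_pin 0.72 [355.1, 250.6] [0.6536 0.022  0.094 ]
scene cam_pin 0.36 [306.2, 292.7] [ 0.6205 -0.1227  0.094 ]
scene roller 0.94 [283.9, 252.7] [ 0.4978 -0.0071  0.04  ]
scene carriage_back 0.91 [252.1, 287.2] [ 0.4914 -0.1219  0.038 ]
scene carriage_back 0.5 [352.8, 251.1] [0.6283 0.0709 0.038 ]
scene specimen 0.85 [195.9, 367.0] [ 0.5209 -0.3313  0.06  ]
scene specimen 0.74 [283.1, 290.8] [ 0.5633 -0.1154  0.06  ]
top cam_pin 0.73 [322.2, 214.6] [0.6466 0.0174 0.094 ]
top roller 0.78 [330.8, 302.3] [ 0.491  -0.0018  0.04  ]
top carriage_back 0.62 [388.3, 304.9] [ 0.4891 -0.1093  0.038 ]
top carriage_back 0.49 [465.0, 197.2] [ 0.6987 -0.2547  0.038 ]
top specimen 0.55 [391.2, 265.6] [ 0.561  -0.1113  0.06  ]
```

```bash
python3 -m jog '0 .02 -.155 0 0 0;0 .02 -.155 0 0 0;0 0 -.155 0 0 0;0 0 -.155 0 0 0;0 0 -.155 0 0 0;0 0 -.155 0 0 0;0 0 -.155 0 0 0;0 0 -.155 0 0 0;0 0 -.04 0 0 0;0 0 0 0 0 0' 0
python3 -m jog '.04 .0035 0 0 0 0;.04 .0035 0 0 0 0;.04 .0035 0 0 0 0;.04 .0035 0 0 0 0;.04 .0035 0 0 0 0;.04 .0035 0 0 0 0;.03 .0026 0 0 0 0;.03 .0026 0 0 0 0;.03 .0026 0 0 0 0;.03 .0026 0 0 0 0;.03 .0026 0 0 0 0;.03 .0026 0 0 0 0' 0
python3 - <<'E'
from h import *
s=snapshot("scene")
for n,z in [("roller",.04),("carriage_back",.038),("specimen",.06)]:
    for r in place_of(s,n)[:2]: print(n,r["conf"],r["location"],at_z(s,r["location"],z).round(4))
cv2.imwrite("pics/c8.png",cv2.resize(s["pixels"][200:340,190:330,::-1],(560,560),interpolation=cv2.INTER_NEAREST))
E
```

```text
time: 19.72
tool_pos: [0.4403, -0.1187, 0.0234]
orientation: [-3.139, -0.006, -3.048]
contact_force: [-0.2, -0.3, 0.5]
finger_gap: -0.001
finger_force: 0.0
time: 20.72
tool_pos: [0.5047, -0.1132, 0.0247]
orientation: [-3.139, -0.003, -3.048]
contact_force: [-2.7, 1.6, 1.2]
finger_gap: 0.005
finger_force: 1.5
roller 0.95 [296.4, 254.3] [0.5246 0.0016 0.04  ]
carriage_back 0.83 [262.4, 290.4] [ 0.5148 -0.1191  0.038 ]
specimen 0.89 [180.5, 300.9] [ 0.4015 -0.2314  0.06  ]
specimen 0.78 [291.6, 292.2] [ 0.5799 -0.1105  0.06  ]
```

View pics/c8.png

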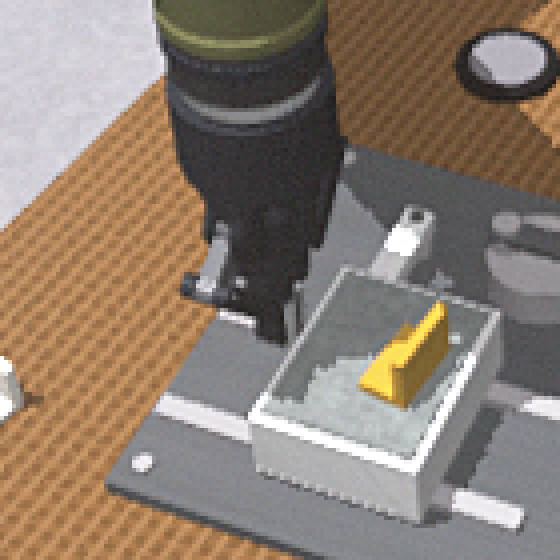

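The fingers bear on the rear face, and the carriage has moved about 26 mm with the brass piece standing. Continuing slowly until it is home.

```bash
python3 -m jog '.025 .0022 0 0 0 0;.025 .0022 0 0 0 0;.025 .0022 0 0 0 0;.025 .0022 0 0 0 0;.025 .0022 0 0 0 0;.02 .0018 0 0 0 0' 0
python3 -m jog '.015 .0013 0 0 0 0;.015 .0013 0 0 0 0' 0
python3 -m jog '.015 .0013 0 0 0 0;.015 .0013 0 0 0 0' 0
```

```text
time: 21.42
tool_pos: [0.5273, -0.1116, 0.025]
orientation: [-3.138, -0.002, -3.048]
contact_force: [-2.6, 0.0, 2.1]
finger_gap: 0.0
finger_force: 1.4
time: 21.58
tool_pos: [0.5315, -0.1113, 0.0249]
orientation: [-3.138, -0.002, -3.048]
contact_force: [-4.1, 0.1, 1.0]
finger_gap: -0.001
finger_force: 1.4
time: 21.75
tool_pos: [0.5358, -0.1109, 0.0249]
orientation: [-3.138, -0.002, -3.048]
contact_force: [-3.5, 0.8, 0.6]
finger_gap: 0.004
finger_force: 1.4
```

```bash
python3 -m jog '.013 .0011 0 0 0 0;.013 .0011 0 0 0 0' 0
python3 -m jog '.013 .0011 0 0 0 0' 0
python3 - <<'E'
from h import *
s=snapshot("scene"); T=state(); print(T["tool_pos"],T["contact_force"])
for n,z in [("roller",.04),("carriage_back",.038),("cam_pin",.094),("specimen",.06)]:
    for r in place_of(s,n)[:2]: print(n,r["conf"],r["location"],at_z(s,r["location"],z).round(4))
E
```

```text
time: 21.92
tool_pos: [0.5397, -0.1106, 0.0249]
orientation: [-3.138, -0.002, -3.048]
contact_force: [-5.2, 2.5, 0.5]
finger_gap: 0.001
finger_force: 2.9
time: 22.0
tool_pos: [0.5397, -0.1106, 0.0247]
orientation: [-3.138, -0.006, -3.048]
contact_force: [-8.8, 0.3, 6.9]
finger_gap: 0.0
finger_force: 4.6
[ 0.53967255 -0.11060044  0.0246927 ] [-6.7501726   0.14968974  3.27427599]
roller 0.77 [307.0, 257.2] [0.5494 0.0048 0.04  ]
carriage_back 0.61 [277.6, 296.2] [ 0.5502 -0.1173  0.038 ]
carriage_back 0.27 [309.6, 299.5] [ 0.611  -0.0942  0.038 ]
cam_pin 0.59 [355.9, 250.3] [0.6546 0.0236 0.094 ]
specimen 0.88 [197.1, 369.5] [ 0.5258 -0.3341  0.06  ]
specimen 0.78 [182.4, 302.6] [ 0.4076 -0.233   0.06  ]
```

The tool has stopped at x = 0.5397 with the force rising, so the roller is home. One firmer nudge, then I'll draw away and check.

```bash
python3 -m jog '.02 .0017 0 0 0 0;.01 .001 0 0 0 0;.01 .001 0 0 0 0' 0
python3 -m jog '-.05 -.004 0 0 0 0;-.1 -.008 0 0 0 0;-.15 -.013 0 0 0 0;-.15 -.013 0 0 0 0;0 0 .16 0 0 0;0 0 .16 0 0 0;0 0 .16 0 0 0;0 0 .16 0 0 0;0 0 .16 0 0 0;0 0 .16 0 0 0;-.15 -.1 .1 0 0 0;-.15 -.1 0 0 0 0;0 0 0 0 0 0' 0
python3 - <<'E'
from h import *
for v in ["scene","top"]:
  s=snapshot(v)
  for n,z in [("roller",.04),("cam_pivot",.04),("carriage_back",.038),("cam_pin",.094),("specimen",.06)]:
    for r in place_of(s,n)[:2]: print(v,n,round(r["conf"],2),r["location"],at_z(s,r["location"],z).round(4))
s=snapshot("scene"); cv2.imwrite("pics/c9.png",cv2.resize(s["pixels"][180:430,220:470,::-1],(590,590),interpolation=cv2.INTER_CUBIC))
E
```

```text
time: 22.5
tool_pos: [0.5397, -0.1106, 0.0243]
orientation: [-3.137, -0.016, -3.049]
contact_force: [-19.8, -1.0, 15.6]
finger_gap: -0.001
finger_force: 9.8
time: 23.58
tool_pos: [0.4342, -0.148, 0.1858]
orientation: [-3.134, 0.001, -3.051]
contact_force: [-0.5, -0.2, -0.3]
finger_gap: -0.004
finger_force: 0.0
scene roller 0.63 [307.5, 258.4] [0.5521 0.0022 0.04  ]
scene cam_pivot 0.55 [317.1, 261.8] [0.5754 0.003  0.04  ]
scene carriage_back 0.95 [278.0, 292.9] [ 0.5463 -0.1096  0.038 ]
scene cam_pin 0.68 [307.8, 296.1] [ 0.6272 -0.1284  0.094 ]
scene cam_pin 0.61 [352.8, 250.7] [0.6496 0.0195 0.094 ]
scene specimen 0.79 [196.8, 369.0] [ 0.5247 -0.3336  0.06  ]
scene specimen 0.69 [183.2, 299.4] [ 0.4037 -0.2261  0.06  ]
top roller 0.55 [327.5, 272.6] [0.5464 0.006  0.04  ]
top cam_pivot 0.68 [323.5, 261.3] [0.5675 0.0141 0.04  ]
top carriage_back 0.6 [388.4, 271.2] [ 0.5522 -0.1087  0.038 ]
top cam_pin 0.97 [321.9, 213.0] [0.6495 0.018  0.094 ]
top specimen 0.81 [386.6, 236.1] [ 0.6157 -0.1022  0.06  ]
top specimen 0.63 [488.7, 305.4] [ 0.4926 -0.2905  0.06  ]
```

View pics/c9.png

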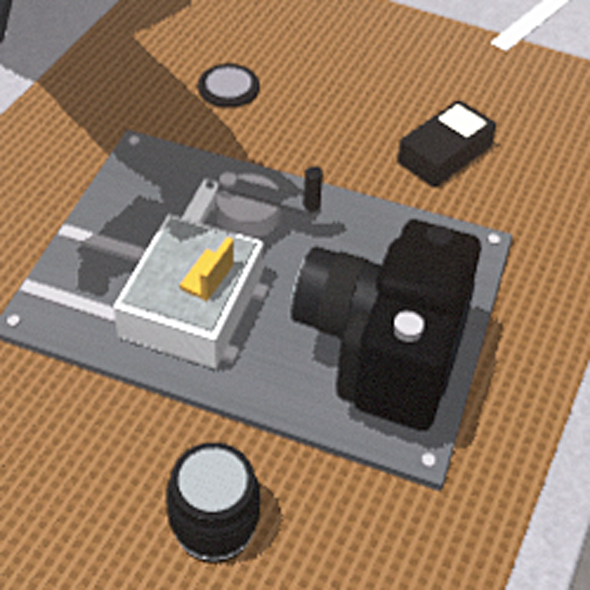

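The roller (210,185) touches the cam's low side, the lever points forward to its pin (313,185), and the brass piece stands on the felt. The bystanders are where they were and the arm is clear. Handing in.

```bash
python3 -c "
from workcell import *
print(close_job())"
```

```text
the job is handed in; nothing more can be done
None
```

I turned the cam lever forward to its low side (about 0.03 rad off straight), pushed the carriage until its roller stopped against the cam, drew the arm clear, and handed the job in; the verdict was not shown, but the last pictures show the specimen still standing on the felt and the bystanders in place.

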